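Prop up the glue-up frame on its kickstand and hold it upright

ROBOT

A 7-joint arm with a two-finger parallel gripper is mounted at the origin on the work surface. World frame = base frame: x ahead of the robot, y to its left, z up, the work surface at z = 0. Lengths are in m, angles in rad, forces in N, time in s.
With the tool pointing down it reaches from about 0.425 to 0.825 m from the base axis. Payload 3.6 kg.
Tool frame: the origin (TCP) lies at the very end of the fingers, on their centre line; the grasp point (between the pads) lies 19 mm behind it; z points along the fingers, x is the direction in which the jaws open and shut, and the axes are right-handed (so a half turn about z gives the same grasp; the last joint's range is limited). The gripper opens to 85 mm and grips with 20 to 120 N. Pads are 22 mm wide; open, the fingers measure 114 mm over their backs; the gripper's body (76 mm by 85 mm) begins 54 mm behind the grasp point. The pads swing forward as they close: fully open they stand 13 mm farther back than shut.
Start: joints at [1.155, 0.615, -0.013, 1.423, 0.008, 1.103, -0.04], TCP at [0.247, -0.601, 0.231] pointing down, gripper open.
Joint ranges: [-3.12, 3.12], [-0.3, 2.06], [-1.34, 1.32], [0.26, 2.42], [-1.36, 4.5], [0.01, 1.98], [-2.84, 2.84]. Speed limits (rad/s): [2.79, 2.79, 3.14, 3.14, 3.14, 3.14, 3.14].

INTERFACE

Orientations are given as a unit quaternion [x, y, z, w].
In Python, from bench import r, vision gives the robot as it stands. The module is installed in compiled form; this text tells all that it offers.
- The arm moves only by the tool apply_moves, never from a script. Its arguments are lists of equal length, an entry for each row: "dp": the shift along the tool's x, y, z in m, a list of three; "dr": the turn, a rotation vector about the tool's x, y, z in rad, a list of three; "gripper": the closure, from 0 (fully open) to 1 (shut). In form: {"dp": [[tx, ty, tz], ...], "dr": [[wx, wy, wz], ...], "gripper": [gripper, ...]}. A call has exactly 8 rows; each row shifts and turns the pose as measured when the row begins, along the tool's axes as they then stand; what a row does not reach is not made up. A row lasts 1/8 s, in which the tool goes at most 62.5 mm and 10.7 degrees, less where a joint would pass 70% of its speed; a pose out of reach is approached as far as the arm can. A call with a gripper value outside its range is refused whole. The fingers move at their own pace and stop on an object; "newtons" is the grip in N (left out, the last holds). Time passes only in rows, so rows that do not move let the fingers close, or fill a call up. It gives the time, the measured TCP pose, the force and the opening at its end, in the units of the state.
- r.observe(): the state, without advancing time (a new reading comes with each control period).
- vision.read_camera(name): name is "scene" or "side" or "wrist"; returns a dict with "pixels" (480x640x3 uint8, red, green, blue), "depth" (480x640 float32, m along the optical axis (not along the pixel's ray), 0 where there is no reading), "fx", "fy", "cx", "cy" (pixels), "R" (3x3) and "t" (3): a world point X has camera coordinates R X + t; the wrist camera has in their place "hand_eye" (4x4, takes a point from camera to tool coordinates, whose origin is the TCP and whose axes are the tool frame's). Camera axes: x right, y down, z forward; pixel columns grow to the right and rows downward; lengths in m; the calibration is good to about 2 mm. A picture is of the moment at which its call begins: read the wrist's pose just before it.
- r.sign_off(): hands the job in, once; it reports no verdict.
Trained networks look in a picture, given as the dict that the camera call returned (one of the last four; its "shot" number tells which), for a name from the list of things; names that differ only in an ending like _2 or _b are one class to them, and where a whole thing is asked for, a point or a joint stands for the part that bears it (a point fixed in the world has none). Each returns a list of dicts, best first, with "p" (0 to 1); they miss things now and then, are a little off and sometimes report something else, mostly with a low value. They report only what shows in the picture. A call takes as long as a camera call.
- vision.find_in(query, picture): "location" ([row, column] in pixels, amid what is visible of it).
The state is a dict: "time_s": time; "joint_pos": joint angles; "qd": joint speeds; "tau": joint torques, N m; "eef_pos": TCP position; "ee_rot": TCP orientation; "force": force on the tool from outside, world axes, zero at the start; "ft_torque": the same for the moment, N m; "opening": finger opening in m.
Only numpy, scipy, OpenCV 4.12 (cv2) and the standard library are available. Lean on these libraries where they do the work, as an engineer would, in place of code of your own. Each camera call takes 0.05 s, during which the arm holds its last target.

TASK

The hinged wooden glue-up frame is lying back on its rest posts with its kickstand stowed. While it still leans back, flip the kickstand down past its over-centre point until it snaps fully down; then raise the frame upright and keep hold of it so that it cannot tip back: finish while holding it upright, without letting go. Leave the other things on the bench and on the base board where they are.

Things in the scene. Friction and masses are not known exactly. Their poses are not given: they have to be found in the camera images.
- base: plywood base board, screwed down, 18 mm thick, local x -110 to 130, y +-170 mm. Origin on the bench below the middle of the frame's hinge axis; local x points from the rest posts to the kickstand side (roughly away from the robot), y along the hinge, z up. Two rest posts (30 x 30 mm, tops 127 mm above the bench) at x -60, y +-120 mm; the frame leans on them at the start.
- frame (a joint): tilt of the 0.9 kg wooden frame about its sprung hinge (along local y, 30 mm above the bench), rad: 0 upright, 0.33 leaning to local -x on the rest posts, where it starts. Weight and spring pull it back there whenever it is let go, even from upright (2 to 5 N at the top rail raises and holds it). With the kickstand down its foot meets the board near 0 (to -0.02) and stops the frame there.
- rail_top (a point): middle of the top face of the frame's top rail (270 mm long, 22 thick, 26 high), 210 mm from the hinge axis. Axes are the frame's: x normal to it (kickstand side +), y along the rail, z up. Push it from the -x side or pinch it across its thickness. A clamped drawer side stands 16 mm proud of the -x face (buttons 22 mm), up to 160 mm from the hinge axis, y +-95 mm.
- kickstand (a joint): turn of the steel kickstand about its hub, rad: 0 stowed (leg points to local +y, 15 deg above level), grows as the foot goes down, 1.92 fully down (just past pointing straight down). An over-centre spring: let go early (below about 0.6) it snaps back up to 0, beyond 1.0 it snaps on down by itself. Pressing the foot down takes about 1 to 3 N.
- hub (a point): centre of the kickstand's hub on its turning axis, which is the frame's x axis: on the frame's +x face, 25 mm out from the frame's mid-plane, 121.5 mm from the hinge axis, 50 mm to local -y of the middle.
- toe (a point): middle of the orange foot bar at the end of the kickstand leg: 52 mm long along the frame's x axis, 16 mm thick. It circles the hub's axis at radius 125 mm, 56 mm farther out (frame +x) than hub, so 81 mm from the frame's mid-plane. Can be pressed down from above.
- offcut: bystander: loose dark wood offcut 40 x 35 x 30 mm on the base board near its left far corner (local x +95, y +135 mm). Origin under its centre. Leave alone.
- weight: bystander: loose small brass weight, 32 mm across, 40 mm high, on the base board near its right far corner (local x +95, y -140 mm). Origin under its centre. Leave alone.
- glue: bystander: loose white glue bottle, 56 mm across, 150 mm high, left of the frame. Origin under its centre. Leave alone.
- pencil_pot: bystander: loose blue pot with pencils, 72 mm across, 160 mm high, left of the frame. Origin under its centre. Leave alone.
- mallet: bystander: loose wooden joiner's mallet lying flat, 230 mm long, 50 mm high, right of the frame. Origin under the middle. Leave alone.
- chisel: bystander: loose chisel lying flat, 250 mm long, 26 mm high, right of the frame. Origin under the middle. Leave alone.

How it is judged:
By the outcome, as a careful person would: the job done as asked, in the order asked, and still so for the second after the job is handed in, while the arm keeps its last pose, push and grip.
It also fails if it takes over 40 s, if anything falls off the work surface, if the arm or the gripper's body presses on something with over 40 N, if the wrist force passes 120 N, or if a joint passes its speed limit or range.

## Working session

There is one attempt and no reset: what is moved stays moved. The work goes in short steps, Python scripts to look and compute and a tool call to move; the robot and the scene stay as the last step left them, time stands still between calls to the robot, and variables do not carry over. Pictures are saved under pics/ and viewed, and the job is handed in when it is done.

Besides the shell and the picture viewer there is one more tool, called as name(argument=value, ...) on one line, values as JSON. apply_moves: Moves the arm, as the interface text tells. Its arguments: {"type":"object","properties":{"dp":{"type":"array","items":{"type":"array","items":{"type":"number"}}},"dr":{"type":"array","items":{"type":"array","items":{"type":"number"}}},"gripper":{"type":"array","items":{"type":"number"}},"newtons":{"type":"number"}},"required":["dp","dr","gripper"]}

```bash
mkdir -p pics; cat > h.py <<'E'
import numpy as np, cv2
from bench import r, vision
from scipy.spatial.transform import Rotation as Ro
def cam(n):
    return vision.read_camera(n)
def save(p,fn): cv2.imwrite('pics/'+fn, p['pixels'][:,:,::-1])
def world(p,row,col,d=None):
    row=int(round(row));col=int(round(col))
    if d is None:
        w=p['depth'][max(0,row-1):row+2,max(0,col-1):col+2]; w=w[w>0]; d=np.median(w)
    c=np.array([(col-p['cx'])/p['fx']*d,(row-p['cy'])/p['fy']*d,d])
    return p['R'].T@(c-p['t'])
def proj(p,X):
    c=p['R']@np.array(X)+p['t']; return c[1]/c[2]*p['fy']+p['cy'],c[0]/c[2]*p['fx']+p['cx']
E
python3 - <<'E'
from h import *
s=r.observe(); print(s['eef_pos'],s['ee_rot'],s['time_s'])
for n in ['scene','side']:
    p=cam(n); save(p,n+'0.png'); print(n,-p['R'].T@p['t'],p['R'][2])
    for q in (['base','frame','rail_top','hub','toe','offcut','weight'] if n=='scene' else ['rail_top','hub','toe']):
        for f in vision.find_in(q,p)[:2]:
            try: print(q,f['p'],f['location'],world(p,*f['location']).round(4))
            except Exception as e: print(q,f,e)
E
```

```text
[ 0.24671283 -0.60052519  0.23011302] [ 8.30679304e-01 -5.56749648e-01 -1.10390912e-03 -7.09966591e-04] 0.0
scene [ 1.03385461 -0.86190418  1.62506076] [-0.26043105  0.49056801 -0.83157603]
base 0.87 [252.7, 324.7] [0.577  0.0313 0.0539]
frame 0.9 [231.4, 314.6] [ 0.5612 -0.0007  0.2061]
rail_top 0.6 [229.3, 315.8] [0.5627 0.0029 0.2125]
hub 0.59 [217.8, 332.1] [0.5775 0.0774 0.184 ]
toe 0.64 [218.1, 332.8] [0.58   0.0791 0.1834]
weight 0.59 [295.1, 334.8] [ 0.67   -0.086   0.0493]
weight 0.22 [167.3, 375.3] [0.5818 0.397  0.0866]
side [ 1.22428416 -0.83855016  0.94689801] [-0.50048968  0.62967854 -0.59415067]
rail_top 0.83 [242.7, 319.6] [0.569 0.007 0.159]
rail_top 0.16 [259.3, 379.7] [0.6698 0.1795 0.0464]
hub 0.9 [227.8, 336.4] [0.5779 0.0691 0.181 ]
toe 0.86 [230.3, 335.4] [0.5788 0.0633 0.1775]
```

View pics/scene0.png

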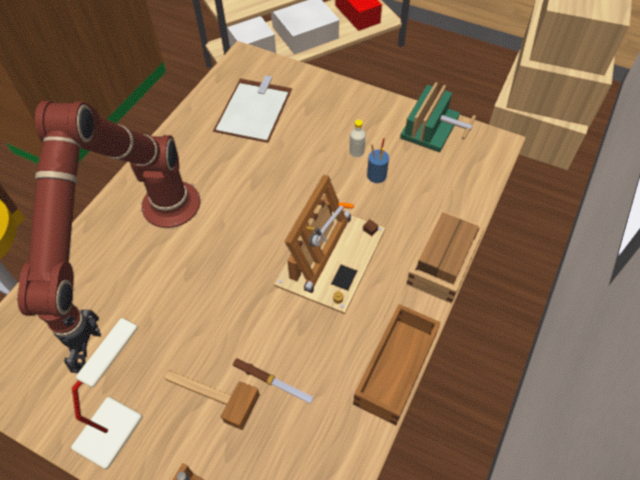

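View pics/side0.png

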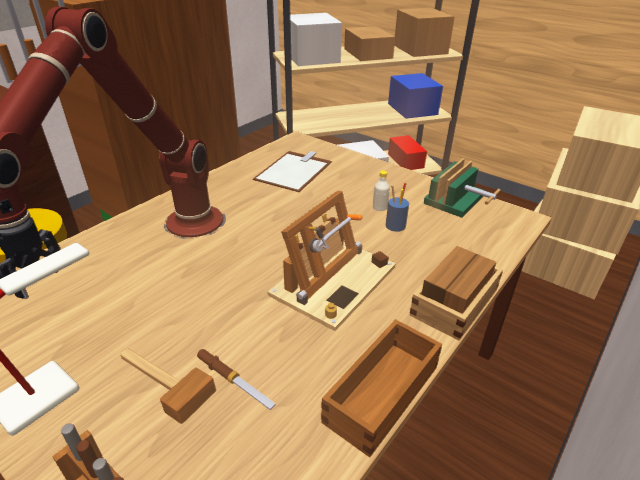

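```bash
python3 - <<'E'
from h import *
for n,(a,b,c,d) in {'scene':(160,320,265,395),'side':(180,330,260,400)}.items():
    p=cam(n); im=p['pixels'][a:b,c:d,::-1]
    cv2.imwrite(f'pics/{n}_z.png',cv2.resize(im,None,fx=5 if n=='side' else 3.7*1.3,fy=5 if n=='side' else 3.7*1.3,interpolation=cv2.INTER_CUBIC)[:600+200])
    hsv=cv2.cvtColor(p['pixels'],cv2.COLOR_RGB2HSV)
    m=(hsv[...,0]<16)&(hsv[...,0]>5)&(hsv[...,1]>215)&(hsv[...,2]>200); m[:a]=0;m[b:]=0;m[:,:c]=0;m[:,d:]=0
    ys,xs=np.nonzero(m); print(n,len(ys),ys.mean(),xs.mean(),np.c_[ys,xs].min(0),np.c_[ys,xs].max(0))
    print(np.median([world(p,y,x) for y,x in zip(ys,xs)],axis=0), p['fx'])
E
```

```text
scene 22 205.3181818181818 346.40909090909093 [203 339] [207 352]
[0.60445054 0.12091354 0.21106151] 595.2226547514457
side 13 215.69230769230768 351.7692307692308 [215 347] [216 357]
[0.5931466  0.11929582 0.20401778] 472.27510401627995
```

View pics/scene_z.png

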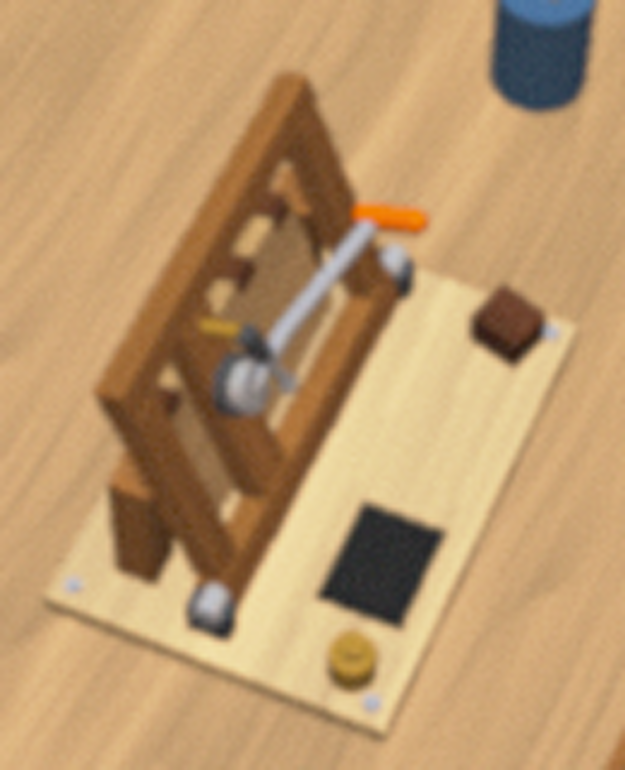

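View pics/side_z.png

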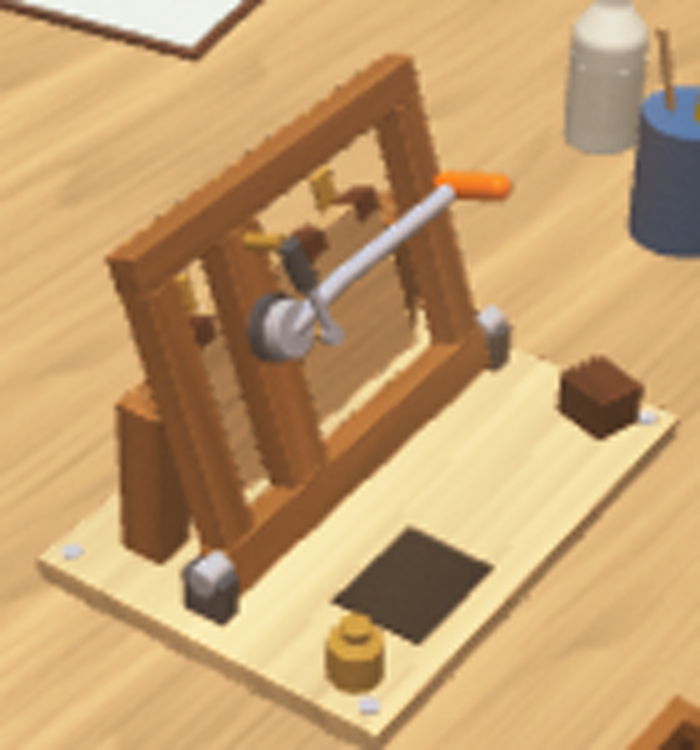

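```bash
cat >> h.py <<'E'
def loc(P,x,y,z): # base local to world
    c,s=np.cos(P[2]),np.sin(P[2]); return np.array([P[0]+c*x-s*y,P[1]+s*x+c*y,z])
def fr(P,t,x,y,z): # frame coords (from hinge axis) to world
    return loc(P,x*np.cos(t)-z*np.sin(t),y,0.03+x*np.sin(t)+z*np.cos(t))
def toe(P,t,q,dx=0.081):
    a=np.radians(15)-q
    return fr(P,t,dx,-0.05+0.125*np.cos(a),0.1215+0.125*np.sin(a))
E
python3 - <<'E'
from h import *
from scipy.optimize import least_squares
S=cam('scene');D=cam('side')
pts=[('b',(.13,-.17,.018),(384,729),(380,738)),('b',(-.11,-.17,.018),(48,600),(40,563)),('b',(.13,.17,.018),(576,328),(678,425)),
('f',(-.011,-.135,.21),(98,390),(110,258)),('f',(.011,-.135,.21),(128,402),(135,266)),('f',(-.011,.135,.21),(283,72),(398,55)),('f',(.011,.135,.21),(307,82),(412,62)),
('t',.107,(427,220),(510,186)),('t',.055,(355,213),(440,183))]
def X(P,k,v): return loc(P,*v) if k=='b' else fr(P,P[3],*v) if k=='f' else toe(P,P[3],0,v)
def res(P,full=False):
    o=[]
    for k,v,a,b in pts:
        x=X(P,k,v)
        r1,c1=proj(S,x); r2,c2=proj(D,x)
        o+=[r1-160-a[1]/4.81,c1-265-a[0]/4.81,r2-180-b[1]/5,c2-260-b[0]/5]
    return np.array(o)
f=least_squares(res,[0.57,0,0,0.33],loss='soft_l1'); P=f.x; print(P); print(res(P).reshape(-1,4).round(1))
np.save('P.npy',P)
for q in [0,1,1.92]: print('toe',q,toe(P,P[3],q))
print('rail',fr(P,P[3],0,0,.21),fr(P,0,0,0,.21))
for n,pp in (('weight',(.095,-.14,.058)),('offcut',(.095,.135,.048))): print(n,loc(P,*pp),proj(S,loc(P,*pp)))
for p in(S,D):
  for q in['glue','pencil_pot','mallet','chisel']:
    for g in vision.find_in(q,p)[:1]: print(q,g['p'],world(p,*g['location']).round(3))
E
```

```text
[0.58059127 0.05199588 0.05510401 0.32764994]
[[ 1.5  1.3 -0.8  0.4]
 [ 0.3 -0.5 -1.4 -0.4]
 [-0.2  1.  -2.6  0.5]
 [ 1.8 -0.6 -0.7 -0.9]
 [ 0.4 -0.3 -1.8  0.2]
 [ 0.3 -0.5 -1.1 -2.6]
 [-1.1  0.8 -2.5  0.4]
 [ 1.6  0.9  0.   0.4]
 [ 1.2  0.4 -0.  -0.5]]
toe 0 [0.60383219 0.12412611 0.20173496]
toe 1 [0.64281582 0.0979528  0.09145899]
toe 1.92 [ 0.66149187 -0.00454588  0.05320531]
rail [0.51311188 0.04827373 0.22882826] [0.58059127 0.05199588 0.24      ]
weight [ 0.68315773 -0.08255939  0.058     ] (np.float64(294.46274232792024), np.float64(339.50572613627435))
offcut [0.66801179 0.1920232  0.048     ] (np.float64(227.22380787614793), np.float64(372.5779178970956))
glue 0.86 [0.477 0.485 0.095]
pencil_pot 0.92 [0.578 0.397 0.085]
mallet 0.7 [ 0.548 -0.488  0.037]
chisel 0.74 [ 0.611 -0.402  0.023]
glue 0.66 [0.473 0.475 0.086]
pencil_pot 0.95 [0.603 0.406 0.075]
mallet 0.73 [ 0.573 -0.504  0.05 ]
chisel 0.92 [ 0.618 -0.4    0.026]
```

```bash
cat >> h.py <<'E'
P=np.load('P.npy') if __import__('os').path.exists('P.npy') else None
def Rt(t): # tool orientation: x along frame x, z along -frame z, tilt t
    ex=loc(P,np.cos(t),0,np.sin(t))-loc(P,0,0,0)
    ez=-(loc(P,-np.sin(t),0,np.cos(t))-loc(P,0,0,0))
    return Ro.from_matrix(np.c_[ex,np.cross(ez,ex),ez])
def plan(wps, start=None):
    """wps: list of (pos,Rot,nrows)"""
    if start is None:
        s=r.observe(); p=np.array(s['eef_pos']);R=Ro.from_quat(s['ee_rot'])
    else: p,R=start
    dps=[];drs=[]
    for (q,Q,n) in wps:
        for k in range(n):
            f=1/(n-k)
            dp=np.round(R.inv().apply((q-p)*f),4); dr=np.round((R.inv()*Q).as_rotvec()*f,3)
            p=p+R.apply(dp); R=R*Ro.from_rotvec(dr)
            dps.append(dp.tolist());drs.append(dr.tolist())
    for i in range(0,len(dps),8):
        print('dp',dps[i:i+8]);print('dr',drs[i:i+8])
    print('max',max(np.linalg.norm(d) for d in dps),np.degrees(max(np.linalg.norm(d) for d in drs)))
    return p,R
def st():
    s=r.observe(); print(round(s['time_s'],2),np.round(s['eef_pos'],4),np.round(s['ee_rot'],3),np.round(s['force'],2),round(s['opening'],4)); return s
E
python3 - <<'E'
from h import *
t=P[3]; T=toe(P,t,0,.086); print(T)
plan([(np.array([.36,-.37,.36]),Ro.from_quat(r.observe()['ee_rot']),5),(T+[0,.0,.13],Rt(0),11)])
E
```

```text
[0.60855901 0.12438684 0.20334405]
dp [[-0.0342, -0.0385, -0.0257], [-0.0342, -0.0385, -0.0258], [-0.0342, -0.0385, -0.0257], [-0.0342, -0.0384, -0.0258], [-0.0341, -0.0385, -0.0257], [-0.033, -0.038, 0.0024], [-0.0285, -0.0414, 0.0024], [-0.0237, -0.0444, 0.0024]]
dr [[0.0, 0.0, 0.0], [0.0, 0.0, 0.0], [0.0, 0.0, 0.0], [0.0, 0.0, 0.0], [0.0, 0.0, 0.0], [-0.0, 0.0, -0.112], [-0.0, 0.0, -0.112], [-0.0, 0.0, -0.112]]
dp [[-0.0186, -0.0467, 0.0024], [-0.0132, -0.0485, 0.0024], [-0.0077, -0.0497, 0.0024], [-0.0021, -0.0503, 0.0025], [0.0035, -0.0502, 0.0024], [0.0092, -0.0495, 0.0025], [0.0147, -0.0481, 0.0024], [0.0199, -0.0462, 0.0025]]
dr [[-0.0, 0.0, -0.113], [-0.0, 0.0, -0.112], [-0.0, 0.0, -0.113], [-0.0, 0.0, -0.112], [-0.0, 0.0, -0.113], [-0.0, 0.0, -0.112], [-0.0, 0.0, -0.113], [-0.0, 0.0, -0.112]]
max 0.05759800343761926 6.474423084978302
```

apply_moves(dp=[[-0.034, -0.038, -0.026], [-0.034, -0.038, -0.026], [-0.034, -0.038, -0.026], [-0.034, -0.038, -0.026], [-0.034, -0.038, -0.026], [-0.033, -0.038, 0.002], [-0.028, -0.041, 0.002], [-0.024, -0.044, 0.002]], dr=[[0, 0, 0], [0, 0, 0], [0, 0, 0], [0, 0, 0], [0, 0, 0], [0, 0, -0.112], [0, 0, -0.112], [0, 0, -0.112]], gripper=[1, 1, 1, 1, 1, 1, 1, 1], newtons=40)

```text
time_s: 2.2
eef_pos: [0.4078, -0.2496, 0.3472]
ee_rot: [0.901, -0.432, -0.02, 0.012]
force: [0.9, -0.1, -0.2]
opening: 0.0
```

```bash
python3 - <<'E'
from h import *
st(); t=P[3]; T=toe(P,t,0,.086)
plan([(T+[0,.0,.13],Rt(0),11),(T+[0,.002,.035],Rt(0),5)])
E
```

```text
2.2 [ 0.4078 -0.2496  0.3472] [ 0.901 -0.432 -0.02   0.012] [ 0.9  -0.07 -0.18] 0.0
dp [[-0.015, -0.0356, 0.0003], [-0.0119, -0.0367, 0.0003], [-0.0088, -0.0376, 0.0003], [-0.0055, -0.0382, 0.0004], [-0.0022, -0.0385, 0.0004], [0.0011, -0.0386, 0.0005], [0.0044, -0.0384, 0.0006], [0.0078, -0.0378, 0.0007]]
dr [[0.002, 0.004, -0.086], [0.002, 0.004, -0.086], [0.002, 0.004, -0.086], [0.002, 0.004, -0.086], [0.002, 0.004, -0.086], [0.002, 0.004, -0.086], [0.002, 0.004, -0.087], [0.002, 0.004, -0.086]]
dp [[0.011, -0.037, 0.0008], [0.0141, -0.0359, 0.001], [0.0172, -0.0346, 0.001], [0.0, -0.0004, 0.019], [0.0, -0.0004, 0.019], [0.0, -0.0004, 0.019], [0.0001, -0.0004, 0.019], [0.0, -0.0003, 0.019]]
dr [[0.003, 0.004, -0.087], [0.002, 0.004, -0.086], [0.003, 0.003, -0.087], [-0.0, 0.0, 0.0], [-0.0, 0.0, 0.0], [-0.0, 0.0, 0.0], [-0.0, 0.0, 0.0], [-0.0, 0.0, 0.0]]
max 0.03865591804627074 4.99295818348093
```

apply_moves(dp=[[-0.021, -0.049, 0], [-0.016, -0.05, 0], [-0.01, -0.052, 0], [-0.004, -0.053, 0], [0.002, -0.053, 0.001], [0.008, -0.053, 0.001], [0.014, -0.051, 0.001], [0.02, -0.048, 0.001]], dr=[[0.003, 0.005, -0.119], [0.003, 0.005, -0.119], [0.003, 0.005, -0.119], [0.003, 0.005, -0.119], [0.003, 0.005, -0.119], [0.003, 0.005, -0.119], [0.003, 0.005, -0.119], [0.003, 0.005, -0.119]], gripper=[1, 1, 1, 1, 1, 1, 1, 1])

```text
time_s: 3.2
eef_pos: [0.5967, 0.143, 0.3381]
ee_rot: [0.999, 0.043, 0.003, 0.0]
force: [-0.4, -0.3, 0.1]
opening: -0.0003
```

```bash
python3 - <<'E'
from h import *
st(); t=P[3]; T=toe(P,t,0,.086)
plan([(T+[0,.002,.1],Rt(0),3),(T+[0,.002,.03],Rt(0),5)])
E
```

```text
3.2 [0.5967 0.143  0.3381] [0.999 0.043 0.003 0.   ] [-0.36 -0.3   0.13] -0.0003
dp [[0.0034, 0.0058, 0.0116], [0.0035, 0.0058, 0.0116], [0.0035, 0.0058, 0.0116], [0.0, 0.0, 0.014], [0.0, 0.0, 0.014], [0.0, 0.0, 0.014], [0.0, 0.0, 0.014], [0.0, 0.0, 0.014]]
dr [[0.0, -0.002, 0.01], [0.001, -0.002, 0.01], [0.0, -0.001, 0.011], [0.0, -0.0, -0.0], [0.0, -0.0, -0.0], [0.0, -0.0, -0.0], [0.0, -0.0, -0.0], [0.0, -0.0, -0.0]]
max 0.014 0.6328525694831559
```

apply_moves(dp=[[0.003, 0.006, 0.012], [0.003, 0.006, 0.012], [0.003, 0.006, 0.012], [0, 0, 0.014], [0, 0, 0.014], [0, 0, 0.014], [0, 0, 0.014], [0, 0, 0.012]], dr=[[0, -0.002, 0.01], [0, -0.002, 0.01], [0, -0.002, 0.01], [0, 0, 0], [0, 0, 0], [0, 0, 0], [0, 0, 0], [0, 0, 0]], gripper=[1, 1, 1, 1, 1, 1, 1, 1])

```text
time_s: 4.2
eef_pos: [0.6072, 0.1258, 0.2276]
ee_rot: [1.0, 0.028, -0.001, 0.0]
force: [0.0, -0.5, 0.6]
opening: -0.0001
```

```bash
python3 - <<'E'
from h import *
st(); t=P[3]
p=cam('side'); T=toe(P,t,0); print(proj(p,T), proj(p,r.observe()['eef_pos']))
im=p['pixels'][130:300,270:440,::-1]; cv2.imwrite('pics/s1.png',cv2.resize(im,None,fx=3.5,fy=3.5,interpolation=cv2.INTER_CUBIC))
p=cam('wrist'); save(p,'w1.png')
E
```

```text
4.2 [0.6072 0.1258 0.2276] [ 1.     0.028 -0.001  0.   ] [ 0.05 -0.48  0.64] -0.0001
(np.float64(216.8918193669436), np.float64(354.89509046808956)) (np.float64(209.9168837968308), np.float64(356.2996027573641))
```

View pics/s1.png

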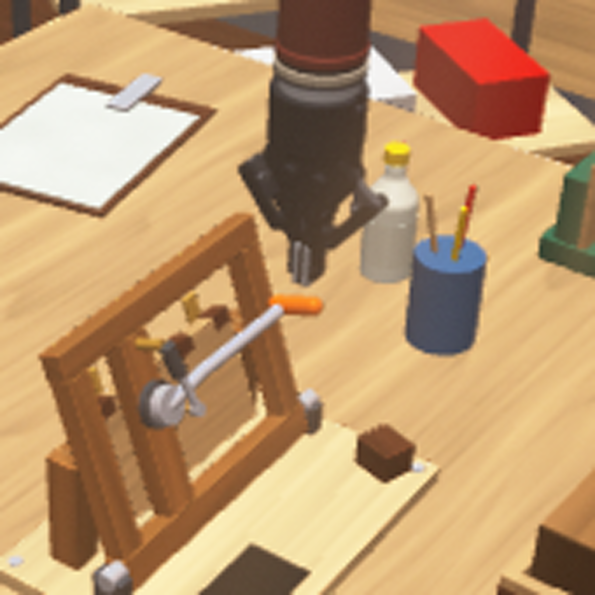

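View pics/w1.png

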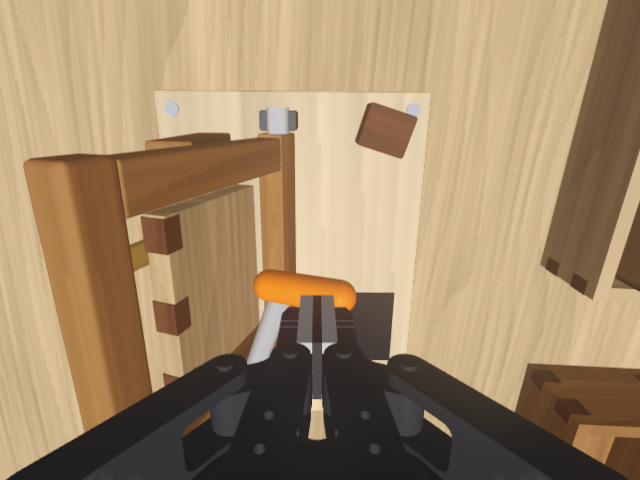

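```bash
python3 - <<'E'
from h import *
s=st(); p=cam('wrist'); H=np.array(p['hand_eye'])
hsv=cv2.cvtColor(p['pixels'],cv2.COLOR_RGB2HSV)
m=(hsv[...,0]<18)&(hsv[...,0]>5)&(hsv[...,1]>200)&(hsv[...,2]>150)
ys,xs=np.nonzero(m); d=p['depth'][ys,xs]; ok=d>0; ys,xs,d=ys[ok],xs[ok],d[ok]
c=np.c_[(xs-p['cx'])/p['fx']*d,(ys-p['cy'])/p['fy']*d,d]
T=c@H[:3,:3].T+H[:3,3]; W=Ro.from_quat(s['ee_rot']).apply(T)+s['eef_pos']
print(len(W),W.min(0),W.max(0),np.median(W,0)); print(toe(P,P[3],0,.055),toe(P,P[3],0,.107))
t=P[3]
wp=[]
for q in np.linspace(0.08,1.3,16):
    w=toe(P,t,q,.086)+[0,.002+.003*q,.011]; wp.append((w,Rt(0),1))
    print(round(q,2),w.round(3))
plan(wp)
E
```

```text
4.3 [0.6064 0.1254 0.2267] [ 1.     0.028 -0.002  0.   ] [-0.61  0.63  0.2 ] -0.0001
1693 [0.57601925 0.11912175 0.19703961] [0.62378833 0.13325247 0.21672036] [0.5929632  0.1291489  0.20646627]
[0.57925272 0.12277031 0.19336766] [0.62841166 0.12548191 0.21010225]
0.08 [0.612 0.129 0.205]
0.16 [0.615 0.131 0.196]
0.24 [0.618 0.132 0.186]
0.32 [0.621 0.132 0.176]
0.41 [0.625 0.131 0.167]
0.49 [0.628 0.13  0.157]
0.57 [0.631 0.128 0.148]
0.65 [0.634 0.125 0.139]
0.73 [0.638 0.121 0.13 ]
0.81 [0.641 0.116 0.122]
0.89 [0.644 0.111 0.114]
0.97 [0.647 0.105 0.106]
1.06 [0.649 0.099 0.099]
1.14 [0.652 0.091 0.093]
1.22 [0.654 0.084 0.087]
1.3 [0.657 0.076 0.082]
dp [[0.0048, -0.003, 0.0227], [0.0033, -0.0017, 0.0095], [0.0032, -0.0009, 0.0097], [0.0033, -0.0, 0.0096], [0.0033, 0.0008, 0.0095], [0.0032, 0.0016, 0.0095], [0.0032, 0.0024, 0.0093], [0.0031, 0.0032, 0.009]]
dr [[0.0, 0.002, 0.0], [0.0, 0.0, 0.0], [0.0, 0.0, 0.0], [0.0, 0.0, 0.0], [0.0, 0.0, 0.0], [0.0, 0.0, 0.0], [0.0, 0.0, 0.0], [0.0, 0.0, 0.0]]
dp [[0.003, 0.004, 0.0088], [0.0028, 0.0047, 0.0084], [0.0028, 0.0055, 0.008], [0.0026, 0.006, 0.0075], [0.0024, 0.0067, 0.007], [0.0022, 0.0073, 0.0065], [0.002, 0.0079, 0.0059], [0.0018, 0.0082, 0.0052]]
dr [[0.0, 0.0, 0.0], [0.0, 0.0, 0.0], [0.0, 0.0, 0.0], [0.0, 0.0, 0.0], [0.0, 0.0, 0.0], [0.0, 0.0, 0.0], [0.0, 0.0, 0.0], [0.0, 0.0, 0.0]]
max 0.023395084953895764 0.11459155902616465
```

apply_moves(dp=[[0.002, -0.004, 0.02], [0.003, -0.002, 0.012], [0.003, -0.001, 0.01], [0.003, 0, 0.01], [0.003, 0.001, 0.01], [0.003, 0.001, 0.01], [0.003, 0.002, 0.01], [0.003, 0.003, 0.01]], dr=[[0, 0.002, 0], [0, 0, 0], [0, 0, 0], [0, 0, 0], [0, 0, 0], [0, 0, 0], [0, 0, 0], [0, 0, 0]], gripper=[1, 1, 1, 1, 1, 1, 1, 1])

```text
time_s: 5.35
eef_pos: [0.6356, 0.1285, 0.1361]
ee_rot: [1.0, 0.028, 0.005, -0.001]
force: [0.4, -0.9, 0.2]
opening: 0.0003
```

```bash
python3 - <<'E'
from h import *
st(); 
p=cam('wrist'); save(p,'w2.png')
t=P[3]
s=r.observe()
q0=min(np.linspace(0,1.3,200),key=lambda q:abs(toe(P,t,q,.082)[2]+.011-s['eef_pos'][2])); print(q0)
wp=[]
for q in np.linspace(q0,1.3,9)[1:]:
    w=toe(P,t,q,.082)+[0,.003+.003*q,.011]; wp.append((w,Rt(0),1))
plan(wp)
E
```

```text
5.35 [0.6356 0.1285 0.1361] [ 1.     0.028  0.005 -0.001] [ 0.38 -0.95  0.22] 0.0003
0.6793969849246231
dp [[-0.0008, 0.007, 0.0082], [0.0027, 0.0047, 0.0079], [0.0026, 0.0053, 0.0075], [0.0024, 0.0059, 0.0071], [0.0023, 0.0065, 0.0066], [0.0021, 0.007, 0.0061], [0.0019, 0.0075, 0.0055], [0.0017, 0.0079, 0.005]]
dr [[-0.001, -0.008, -0.001], [-0.0, -0.0, 0.0], [-0.0, -0.0, 0.0], [-0.0, -0.0, 0.0], [-0.0, -0.0, 0.0], [-0.0, -0.0, 0.0], [-0.0, -0.0, 0.0], [-0.0, -0.0, 0.0]]
max 0.010811105401391664 0.4654731131878351
```

View pics/w2.png

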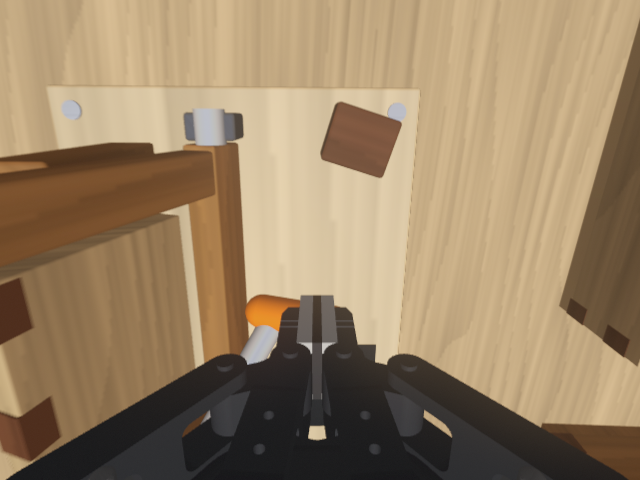

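apply_moves(dp=[[-0.002, 0.006, 0.009], [0.002, 0.005, 0.009], [0.002, 0.005, 0.008], [0.002, 0.006, 0.008], [0.002, 0.006, 0.007], [0.002, 0.006, 0.006], [0.002, 0.006, 0.005], [0, 0, 0]], dr=[[0, -0.008, 0], [0, 0, 0], [0, 0, 0], [0, 0, 0], [0, 0, 0], [0, 0, 0], [0, 0, 0], [0, 0, 0]], gripper=[1, 1, 1, 1, 1, 1, 1, 1])

```text
time_s: 6.4
eef_pos: [0.6477, 0.0837, 0.0777]
ee_rot: [1.0, 0.026, -0.001, -0.0]
force: [0.6, 0.7, 0.5]
opening: 0.0
```

```bash
python3 - <<'E'
from h import *
st(); 
p=cam('side'); print(proj(p,toe(P,P[3],1.92)))
im=p['pixels'][130:300,270:440,::-1]; cv2.imwrite('pics/s3.png',cv2.resize(im,None,fx=3.5,fy=3.5,interpolation=cv2.INTER_CUBIC))
E
```

```text
6.4 [0.6477 0.0837 0.0777] [ 1.     0.026 -0.001 -0.   ] [0.63 0.75 0.51] 0.0
(np.float64(287.18994457364806), np.float64(342.6538475676315))
```

View pics/s3.png

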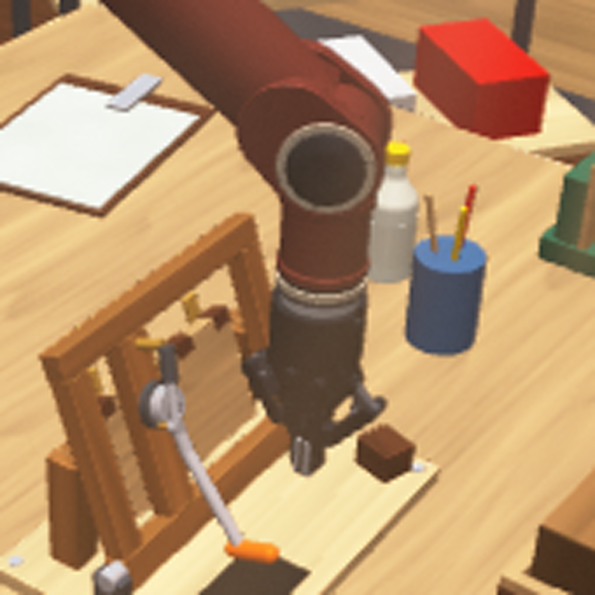

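```bash
python3 - <<'E'
from h import *
t=P[3]
print(fr(P,t,0,.02,.275))
plan([(np.array([.65,.09,.2]),Rt(0),3),(np.array([.63,.08,.36]),Rt(0),4),(fr(P,t,0,.02,.29),Rt(t),9)])
E
```

```text
[0.49112388 0.06709127 0.29037034]
dp [[0.0008, -0.0018, -0.0407], [0.0008, -0.0019, -0.0407], [0.0008, -0.0018, -0.0406], [-0.0051, 0.0022, -0.04], [-0.0051, 0.0022, -0.04], [-0.0051, 0.0022, -0.04], [-0.0052, 0.0023, -0.04], [-0.016, 0.0006, 0.0062]]
dr [[-0.0, 0.001, -0.001], [-0.0, 0.0, -0.001], [-0.001, 0.001, -0.0], [0.0, -0.0, -0.0], [0.0, -0.0, -0.0], [0.0, -0.0, -0.0], [0.0, -0.0, -0.0], [0.0, 0.036, 0.0]]
dp [[-0.0162, 0.0006, 0.0056], [-0.0164, 0.0006, 0.005], [-0.0166, 0.0006, 0.0044], [-0.0168, 0.0006, 0.0038], [-0.0169, 0.0006, 0.0031], [-0.017, 0.0005, 0.0025], [-0.017, 0.0006, 0.0019], [-0.0171, 0.0005, 0.0013]]
dr [[0.0, 0.036, 0.0], [0.0, 0.037, 0.0], [0.0, 0.036, 0.0], [0.0, 0.037, 0.0], [0.0, 0.036, 0.0], [0.0, 0.037, 0.0], [0.0, 0.036, 0.0], [0.0, 0.037, 0.0]]
max 0.04075217785591342 2.1199438419840457
```

apply_moves(dp=[[0.001, -0.002, -0.04], [0.001, -0.002, -0.04], [0.001, -0.002, -0.04], [-0.005, 0.002, -0.04], [-0.005, 0.002, -0.04], [-0.005, 0.002, -0.04], [-0.005, 0.002, -0.04], [-0.016, 0.001, 0.006]], dr=[[0, 0, 0], [0, 0, 0], [0, 0, 0], [0, 0, 0], [0, 0, 0], [0, 0, 0], [0, 0, 0], [0, 0.036, 0]], gripper=[1, 1, 1, 1, 1, 0, 0, 0])

```text
time_s: 7.45
eef_pos: [0.615, 0.0848, 0.3641]
ee_rot: [0.999, 0.03, 0.02, -0.004]
force: [-1.1, 0.4, -0.2]
opening: 0.0544
```

apply_moves(dp=[[-0.016, 0.001, 0.006], [-0.016, 0.001, 0.005], [-0.017, 0.001, 0.004], [-0.017, 0.001, 0.004], [-0.017, 0.001, 0.003], [-0.017, 0, 0.002], [-0.017, 0, 0.002], [-0.017, 0, 0.001]], dr=[[0, 0.036, 0], [0, 0.036, 0], [0, 0.036, 0], [0, 0.036, 0], [0, 0.036, 0], [0, 0.036, 0], [0, 0.036, 0], [0, 0.036, 0]], gripper=[0, 0, 0, 0, 0, 0, 0, 0])

```text
time_s: 8.45
eef_pos: [0.4815, 0.0778, 0.3179]
ee_rot: [0.984, 0.034, 0.173, -0.01]
force: [-0.0, 0.2, 0.4]
opening: 0.0853
```

```bash
python3 - <<'E'
from h import *
s=st(); t=P[3]
p=cam('wrist'); save(p,'w4.png')
H=np.array(p['hand_eye']); np.savez('w4.npz',d=p['depth'],H=H,k=[p['fx'],p['fy'],p['cx'],p['cy']],pos=s['eef_pos'],q=s['ee_rot'],px=p['pixels'])
p=cam('side'); save(p,'s4.png')
plan([(fr(P,t,0,.02,.29),Rt(t),2),(fr(P,t,0,.02,.177),Rt(t),6)])
E
```

```text
8.45 [0.4815 0.0778 0.3179] [ 0.984  0.034  0.173 -0.01 ] [-0.04  0.16  0.37] 0.0853
dp [[0.0009, 0.0056, 0.0068], [0.0009, 0.0055, 0.0069], [0.0, 0.0, 0.0188], [0.0, 0.0, 0.0188], [0.0, 0.0, 0.0189], [0.0, 0.0, 0.0188], [0.0, 0.0, 0.0189], [0.0, 0.0, 0.0188]]
dr [[-0.005, -0.008, 0.007], [-0.006, -0.008, 0.007], [0.0, 0.0, -0.0], [0.0, 0.0, -0.0], [0.0, 0.0, -0.0], [0.0, 0.0, -0.0], [0.0, 0.0, -0.0], [0.0, 0.0, -0.0]]
max 0.0189 0.6993841191732552
```

View pics/w4.png

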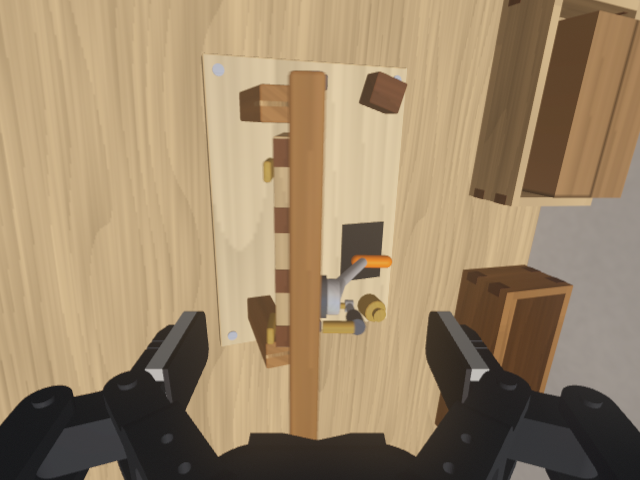

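View pics/s4.png

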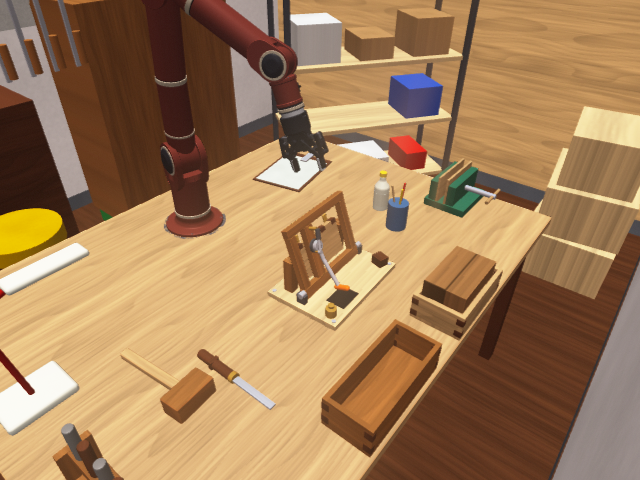

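```bash
python3 - <<'E'
from h import *
z=np.load('w4.npz'); d=z['d'];fx,fy,cx,cy=z['k'];H=z['H']
v,u=np.mgrid[0:480,0:640]; ok=(d>0)
c=np.c_[((u-cx)/fx*d)[ok],((v-cy)/fy*d)[ok],d[ok]]
T=c@H[:3,:3].T+H[:3,3]; W=Ro.from_quat(z['q']).apply(T)+z['pos']
t=P[3]
# to frame coords
o=loc(P,0,0,.03); A=np.c_[loc(P,np.cos(t),0,np.sin(t)),loc(P,0,1,0),loc(P,-np.sin(t),0,np.cos(t))]-loc(P,0,0,0)[:,None]
F=(W-o)@A
uu,vv=u[ok],v[ok]
for row in (100,200,300,400):
    m=(vv==row)&(uu>270)&(uu<340)&(F[:,2]>.19)
    print(row,uu[m].min(),uu[m].max(),F[m].min(0).round(4),F[m].max(0).round(4),np.median(F[m],0).round(4))
m=(vv<300)&(uu>275)&(uu<340)&(F[:,2]>.2)&(F[:,2]<.23);C=F[m]
print(C[:,1].max())
m=(abs(F[:,1]-.02)<.03)&(F[:,2]>.13)&(F[:,2]<.2)&(abs(F[:,0])<.1);print(m.sum(), F[m].max(0) if m.any() else '')
# gold handle
hh=(vv>318)&(vv<336)&(uu>325)&(uu<365);print(F[hh].min(0),F[hh].max(0))
E
```

```text
100 290 326 [-0.014   0.1212  0.2085] [0.0072 0.1216 0.2117] [-0.0034  0.1214  0.2102]
200 290 324 [-0.0145  0.0615  0.2078] [0.0071 0.0625 0.2125] [-0.0037  0.0621  0.2107]
300 290 321 [-0.0151 -0.0088  0.2082] [ 0.0063 -0.0067  0.2125] [-0.0044 -0.0074  0.2109]
400 290 318 [-0.0159 -0.0932  0.2075] [ 0.0054 -0.0893  0.2121] [-0.0056 -0.0903  0.211 ]
0.13789086387447957
990 [-0.01866537  0.04995304  0.14163768]
[ 0.01164828 -0.20196237 -0.06125637] [ 0.08345023 -0.0410235   0.18400573]
```

```bash
python3 - <<'E'
from h import *
import h
P2=P+[-.0041,.002,-.01,0]; np.save('P.npy',P2); h.P=P2; P=P2
t=P[3]
plan([(fr(P,t,0,.02,.29),Rt(t),2),(fr(P,t,0,.02,.177),Rt(t),6)])
E
```

```text
dp [[-0.0009, 0.004, 0.0062], [-0.0008, 0.0039, 0.0063], [0.0, 0.0, 0.0188], [0.0, 0.0, 0.0188], [0.0, 0.0, 0.0188], [0.0, 0.0, 0.0189], [0.0, 0.0, 0.0188], [0.0, 0.0001, 0.0189]]
dr [[-0.007, -0.008, 0.012], [-0.007, -0.008, 0.011], [-0.0, 0.0, 0.0], [-0.0, 0.0, 0.0], [-0.0, 0.0, 0.0], [-0.0, 0.0, 0.0], [-0.0, 0.0, 0.0], [-0.0, 0.0, 0.0]]
max 0.018900264548413072 0.9185212201974531
```

apply_moves(dp=[[-0.001, 0.004, 0.006], [-0.001, 0.004, 0.006], [0, 0, 0.019], [0, 0, 0.019], [0, 0, 0.019], [0, 0, 0.019], [0, 0, 0.019], [0, 0, 0.01]], dr=[[-0.007, -0.008, 0.012], [-0.007, -0.008, 0.012], [0, 0, 0], [0, 0, 0], [0, 0, 0], [0, 0, 0], [0, 0, 0], [0, 0, 0]], gripper=[0, 0, 0, 0, 0, 0, 0, 0])

```text
time_s: 9.55
eef_pos: [0.5263, 0.071, 0.2024]
ee_rot: [0.986, 0.018, 0.165, -0.005]
force: [0.6, -1.0, -0.6]
opening: 0.0855
```

```bash
python3 - <<'E'
from h import *
s=st(); t=P[3]
p=cam('wrist'); save(p,'w5.png')
plan([(fr(P,t,0,.02,.177),Rt(t),2)])
E
```

```text
9.55 [0.5263 0.071  0.2024] [ 0.986  0.018  0.165 -0.005] [ 0.61 -1.01 -0.64] 0.0855
dp [[-0.0042, -0.0004, 0.0007], [-0.0041, -0.0004, 0.0006]]
dr [[-0.0, -0.001, -0.004], [-0.0, -0.001, -0.004]]
max 0.004276680956068619 0.23623655083453882
```

View pics/w5.png

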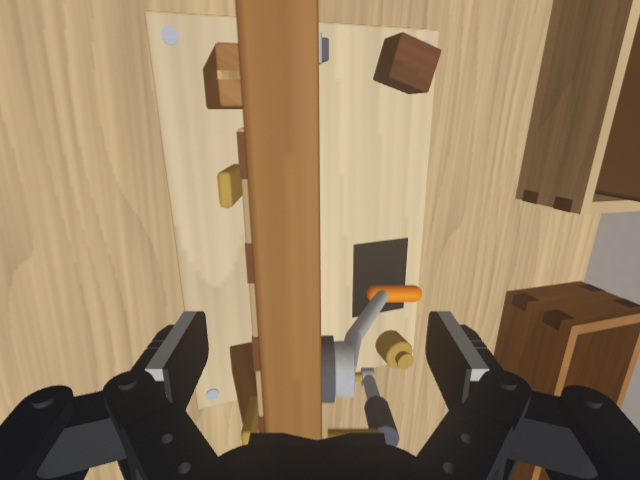

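apply_moves(dp=[[-0.004, 0, 0.001], [-0.005, 0, 0.001], [0, 0, 0], [0, 0, 0], [0, 0, 0], [0, 0, 0], [0, 0, 0], [0, 0, 0]], dr=[[0, -0.001, -0.004], [0, -0.001, -0.004], [0, 0, 0], [0, 0, 0], [0, 0, 0], [0, 0, 0], [0, 0, 0], [0, 0, 0]], gripper=[0, 0, 0.5, 0.9, 1, 1, 1, 1], newtons=40)

```text
time_s: 10.6
eef_pos: [0.5181, 0.0708, 0.1982]
ee_rot: [0.986, 0.023, 0.164, -0.004]
force: [0.1, 0.0, 0.2]
opening: 0.0217
```

```bash
python3 - <<'E'
from h import *
s=st(); t=P[3]
p=cam('wrist'); save(p,'w6.png')
# raise: rotate about hinge from measured pose by angle
h0=loc(P,0,0,.03); ax=loc(P,0,1,0)-loc(P,0,0,0)
pos=np.array(s['eef_pos']);R=Ro.from_quat(s['ee_rot'])
rel=pos-h0; ex=loc(P,1,0,0)-loc(P,0,0,0); print('angle of TCP',np.arctan2(-(rel@ex),rel[2]),'r',np.hypot(rel@ex,rel[2]),'tool tilt',R.as_rotvec())
wps=[]
for k in range(1,17):
    D=Ro.from_rotvec(ax*t*k/16); wps.append((h0+D.apply(rel),D*R,1))
plan(wps); print(wps[-1][0],wps[-1][1].as_matrix())
E
```

```text
10.6 [0.5181 0.0708 0.1982] [ 0.986  0.023  0.164 -0.004] [0.06 0.02 0.22] 0.0217
angle of TCP 0.3298608640165771 r 0.17777069104475798 tool tilt [-3.09064892 -0.07098122 -0.51533107]
dp [[0.0036, 0.0, 0.0001], [0.0037, 0.0, -0.0], [0.0036, 0.0, 0.0], [0.0036, 0.0, 0.0001], [0.0037, 0.0, 0.0], [0.0036, 0.0, 0.0001], [0.0037, 0.0, -0.0], [0.0036, 0.0, 0.0]]
dr [[0.0, -0.021, 0.0], [0.0, -0.02, 0.0], [0.0, -0.02, 0.0], [0.0, -0.021, 0.0], [0.0, -0.02, 0.0], [0.0, -0.021, 0.0], [0.0, -0.02, 0.0], [0.0, -0.021, 0.0]]
dp [[0.0036, 0.0, 0.0001], [0.0037, 0.0, 0.0], [0.0036, 0.0, 0.0001], [0.0037, 0.0, -0.0], [0.0036, 0.0, 0.0], [0.0036, 0.0001, 0.0001], [0.0037, -0.0, 0.0], [0.0036, -0.0, 0.0]]
dr [[0.0, -0.02, 0.0], [0.0, -0.021, 0.0], [0.0, -0.02, 0.0], [0.0, -0.021, 0.0], [0.0, -0.02, 0.0], [0.0, -0.021, 0.0], [0.0, -0.02, 0.0], [0.0, -0.021, 0.0]]
max 0.0037 1.2032113697747289
[0.57522376 0.07336181 0.20777026] [[ 9.98943191e-01  4.58781339e-02  2.77464589e-03]
 [ 4.58774439e-02 -9.98947027e-01  3.11873377e-04]
 [ 2.78603243e-03 -1.84250125e-04 -9.99996102e-01]]
```

View pics/w6.png

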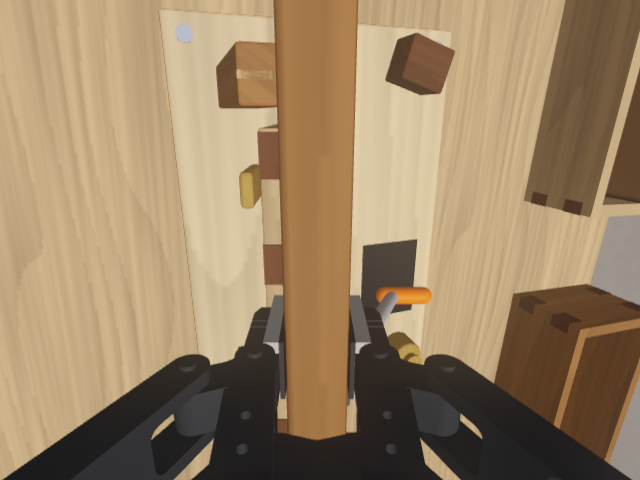

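The jaws have the rail at 21.7 mm opening, with the rail centred between the pads at about column 317. Raising now.

apply_moves(dp=[[0.004, 0, 0], [0.004, 0, 0], [0.004, 0, 0], [0.004, 0, 0], [0.004, 0, 0], [0.004, 0, 0], [0.004, 0, 0], [0.004, 0, 0]], dr=[[0, -0.022, 0], [0, -0.022, 0], [0, -0.022, 0], [0, -0.022, 0], [0, -0.022, 0], [0, -0.022, 0], [0, -0.022, 0], [0, -0.022, 0]], gripper=[1, 1, 1, 1, 1, 1, 1, 1])

```text
time_s: 11.65
eef_pos: [0.5493, 0.0723, 0.2059]
ee_rot: [0.997, 0.023, 0.074, -0.002]
force: [-0.5, -0.3, -0.7]
opening: 0.0214
```

```bash
cat > ang.py <<'E'
from h import *
s=st()
h0=loc(P,0,0,.03); ax=loc(P,0,1,0)-loc(P,0,0,0)
pos=np.array(s['eef_pos']);R=Ro.from_quat(s['ee_rot'])
rel=pos-h0; ex=loc(P,1,0,0)-loc(P,0,0,0); a=np.arctan2(-(rel@ex),rel[2]); m=R.as_matrix()
tt=np.arctan2(m[:,0][2],m[:,0]@ex); print('TCP angle',a,'r',np.hypot(rel@ex,rel[2]),'tool tilt',tt)
T=-0.005; n=8
wps=[]
rad=.1775
for k in range(1,n+1):
    b=a+(T-a)*k/n; D=Ro.from_rotvec(-ax*((tt+(T-tt)*k/n)-tt))
    rr=np.hypot(rel@ex,rel[2]); rr=rr+(rad-rr)*k/n
    wps.append((h0+ax*(rel@ax)-ex*rr*np.sin(b)+np.array([0,0,rr*np.cos(b)]),D*R,1))
plan(wps)
E
python3 ang.py
```

```text
11.65 [0.5493 0.0723 0.2059] [ 0.997  0.023  0.074 -0.002] [-0.46 -0.27 -0.7 ] 0.0214
TCP angle 0.14845660328964655 r 0.17783249479807942 tool tilt 0.1482186658931966
dp [[0.0034, 0.0, 0.0001], [0.0034, 0.0, 0.0], [0.0034, 0.0, 0.0001], [0.0034, 0.0, 0.0001], [0.0034, 0.0, 0.0001], [0.0034, 0.0, 0.0], [0.0035, 0.0, 0.0001], [0.0034, 0.0, 0.0001]]
dr [[0.0, -0.019, 0.0], [0.0, -0.019, 0.0], [0.0, -0.019, 0.0], [0.0, -0.02, 0.0], [0.0, -0.019, 0.0], [0.0, -0.019, 0.0], [0.0, -0.019, 0.0], [0.0, -0.019, 0.0]]
max 0.0035014282800023195 1.1459155902616465
```

apply_moves(dp=[[0.003, 0, 0], [0.003, 0, 0], [0.003, 0, 0], [0.003, 0, 0], [0.003, 0, 0], [0.003, 0, 0], [0.003, 0, 0], [0, 0, 0]], dr=[[0, -0.017, 0], [0, -0.017, 0], [0, -0.017, 0], [0, -0.017, 0], [0, -0.017, 0], [0, -0.017, 0], [0, -0.017, 0], [0, 0, 0]], gripper=[1, 1, 1, 1, 1, 1, 1, 1])

```text
time_s: 12.65
eef_pos: [0.5719, 0.0734, 0.2078]
ee_rot: [1.0, 0.023, 0.011, -0.001]
force: [-1.6, -0.5, -0.6]
opening: 0.0218
```

```bash
python3 ang.py
```

```text
12.65 [0.5719 0.0734 0.2078] [ 1.     0.023  0.011 -0.001] [-1.63 -0.52 -0.55] 0.0218
TCP angle 0.02075942496453937 r 0.17785141179404562 tool tilt 0.021508798669754595
dp [[0.0006, 0.0, 0.0], [0.0005, 0.0, 0.0001], [0.0006, 0.0, 0.0], [0.0006, 0.0, 0.0001], [0.0006, 0.0, 0.0], [0.0005, 0.0, 0.0001], [0.0006, 0.0, 0.0], [0.0006, 0.0, 0.0001]]
dr [[0.0, -0.003, 0.0], [0.0, -0.004, 0.0], [0.0, -0.003, 0.0], [0.0, -0.003, 0.0], [0.0, -0.004, 0.0], [0.0, -0.003, 0.0], [0.0, -0.003, 0.0], [0.0, -0.004, 0.0]]
max 0.000608276253029822 0.2291831180523293
```

apply_moves(dp=[[0.001, 0, 0], [0.001, 0, 0], [0.001, 0, 0], [0.001, 0, 0], [0.001, 0, 0], [0, 0, 0], [0, 0, 0], [0, 0, 0]], dr=[[0, -0.006, 0], [0, -0.006, 0], [0, -0.006, 0], [0, -0.006, 0], [0, -0.003, 0], [0, 0, 0], [0, 0, 0], [0, 0, 0]], gripper=[1, 1, 1, 1, 1, 1, 1, 1])

```text
time_s: 13.65
eef_pos: [0.5769, 0.0736, 0.2079]
ee_rot: [1.0, 0.023, -0.004, -0.0]
force: [-1.0, -0.1, 0.1]
opening: 0.0216
```

```bash
python3 ang.py
```

```text
13.65 [0.5769 0.0736 0.2079] [ 1.     0.023 -0.004 -0.   ] [-0.96 -0.15  0.06] 0.0216
TCP angle -0.007499787302523094 r 0.17786839059528814 tool tilt -0.007192540495680597
dp [[-0.0001, -0.0, 0.0], [-0.0, -0.0, 0.0001], [-0.0001, -0.0, 0.0], [-0.0, -0.0, 0.0001], [-0.0001, -0.0, 0.0], [-0.0, -0.0, 0.0001], [-0.0001, -0.0, 0.0], [-0.0, -0.0, 0.0001]]
dr [[-0.0, 0.0, -0.0], [-0.0, 0.001, -0.0], [-0.0, -0.0, -0.0], [-0.0, 0.0, -0.0], [-0.0, 0.0, -0.0], [-0.0, 0.001, -0.0], [-0.0, -0.0, -0.0], [-0.0, 0.0, -0.0]]
max 0.0001 0.057295779513082325
```

apply_moves(dp=[[0.001, 0, 0], [0.001, 0, 0], [0.001, 0, 0], [0, 0, 0], [0, 0, 0], [0, 0, 0], [0, 0, 0], [0, 0, 0]], dr=[[0, -0.005, 0], [0, -0.005, 0], [0, 0, 0], [0, 0, 0], [0, 0, 0], [0, 0, 0], [0, 0, 0], [0, 0, 0]], gripper=[1, 1, 1, 1, 1, 1, 1, 1])

```text
time_s: 14.65
eef_pos: [0.5784, 0.0737, 0.2079]
ee_rot: [1.0, 0.023, -0.01, 0.0]
force: [-3.8, 0.2, 1.5]
opening: 0.0216
```

```bash
python3 ang.py; python3 - <<'E'
from h import *
for n,b in (('side',(130,300,270,440)),('scene',(140,310,260,430))):
    p=cam(n); im=p['pixels'][b[0]:b[1],b[2]:b[3],::-1]; cv2.imwrite(f'pics/{n}7.png',cv2.resize(im,None,fx=3.5,fy=3.5,interpolation=cv2.INTER_CUBIC))
    x=toe(P,0,1.92); print(n,x,np.array(proj(p,x))-[b[0],b[2]])
    print(vision.find_in('toe',p)[:1])
E
```

```text
14.65 [0.5784 0.0737 0.2079] [ 1.     0.023 -0.01   0.   ] [-3.76  0.2   1.47] 0.0216
TCP angle -0.015903427215949006 r 0.17788051826974235 tool tilt -0.0208758446379343
dp [[-0.0002, -0.0, 0.0], [-0.0003, -0.0, 0.0001], [-0.0002, -0.0, 0.0], [-0.0003, -0.0, 0.0001], [-0.0002, -0.0, 0.0], [-0.0003, -0.0, 0.0001], [-0.0002, -0.0, 0.0], [-0.0002, -0.0, 0.0001]]
dr [[-0.0, 0.002, 0.0], [-0.0, 0.002, 0.0], [-0.0, 0.002, 0.0], [-0.0, 0.002, 0.0], [-0.0, 0.002, 0.0], [-0.0, 0.002, 0.0], [-0.0, 0.002, 0.0], [-0.0, 0.002, 0.0]]
max 0.0003162277660168379 0.11459155902616465
side [ 0.66015532 -0.00320162  0.02697717] [163.60246845  72.18157014]
[{'location': [278.0, 334.7], 'p': 0.64}]
scene [ 0.66015532 -0.00320162  0.02697717] [136.19649731  83.9076856 ]
[{'location': [264.1, 339.0], 'p': 0.68}]
```

View pics/side7.png

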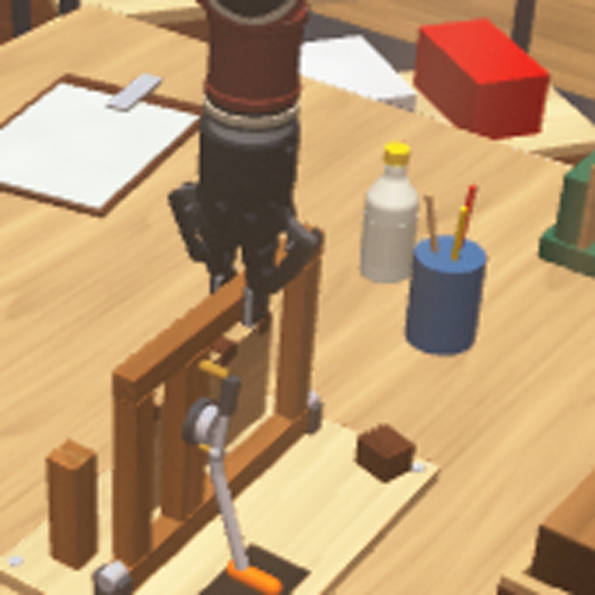

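View pics/scene7.png

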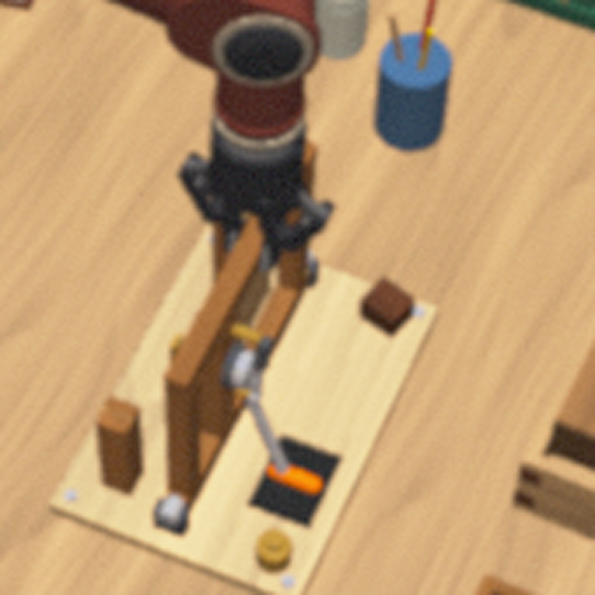

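```bash
python3 - <<'E'
from h import *
s=st(); print(np.abs(s['qd']).max()); print(r.sign_off()); 
E
```

```text
14.85 [0.5785 0.0737 0.2079] [ 1.     0.023 -0.01   0.   ] [-4.03  0.22  1.65] 0.0213
0.0019833089014900376
the job is handed in; nothing more can be done
None
```

The kickstand is fully down and the frame is upright. I handed the job in at 14.85 s with the gripper still pinching the top rail.

- **Kickstand:** With the frame still leaning back, I pressed the foot down with the closed fingers until it snapped the rest of the way. In the side picture the foot was within about a pixel of where it should be when fully down.
- **Raising:** I gripped the top rail across its thickness (40 N, about 21.5 mm opening) and turned it about the hinge until the foot met the board. At the stop the force on the tool rose to about 4 N.
- **Last checks:** The gripper sits at about -0.016 to -0.02 rad, right at the stop, and the arm was still. In the last side and scene pictures the foot rests on the dark pad. The offcut, brass weight, glue bottle and pencil pot look undisturbed. The mallet and chisel were outside those last close-ups. They looked unmoved in the full side picture taken before the grasp, and the arm stayed away from them afterwards.
- **Correction made:** My first fit of the base position was off by about 4 mm in x. I corrected it with the wrist camera before gripping the rail.

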